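# Light up the orange pulley in the drop-front bin

### The arm

A 7-joint arm with a two-finger parallel gripper is mounted at the origin on the work surface. World frame = base frame: x ahead of the robot, y to its left, z up, the work surface at z = 0. Lengths are in m, angles in rad, forces in N, time in s.
With the tool pointing down it reaches from about 0.425 to 0.925 m from the base axis. Payload 6.8 kg.
Tool frame: the origin (TCP) lies between the finger pads; the fingertips stand r.tips_ahead ahead of it and the grasp point (between the pads) lies 5 mm behind it (r.tips_ahead is the distance from the TCP to the fingertips, in m); z points along the fingers, y is the line along which they close (so a half turn about z gives the same grasp; the last joint's range is limited). The gripper opens to 85 mm and grips with 20 to 120 N. Pads are 22 mm wide; open, the fingers measure 114 mm over their backs; the gripper's body (76 mm by 85 mm) begins 54 mm behind the grasp point. The pads swing forward as they close: fully open they stand 13 mm farther back than shut.
Start: joints at [-1.439, 0.477, 0.022, 1.555, -0.011, 1.109, -0.083], TCP at [0.16, 0.656, 0.245] pointing down, gripper open.
Joint ranges: [-2.96, 2.96], [-0.34, 2.1], [-1.41, 1.46], [0.24, 2.44], [-1.37, 4.51], [0.17, 1.92], [-2.96, 2.96]. Speed limits (rad/s): [2.39, 2.39, 3.14, 3.14, 3.14, 3.14, 3.14].

### API

Orientations are given as a rotation vector (axis times angle).
In Python, from bench import r gives the robot as it stands.
- The arm moves only by the tool move_arm, never from a script. Its argument "rows" is one flat list of numbers, 4 for each row, row after row: the shift along the tool's x, y, z in cm, then the turn about the tool's z in degrees. In form: [tx, ty, tz, twist, tx, ty, tz, twist, ...]. A call has 1 to 10 rows; each row is the pose to reach, as a shift and turn from the pose commanded when the call began, along the tool's axes at that moment; what a row does not reach only later rows make up. A row lasts 1/8 s, in which the tool goes at most 62.5 mm and 10.7 degrees, less where a joint would pass 70% of its speed; a pose out of reach is approached as far as the arm can. A call with a gripper value outside its range is refused whole. "fingers" is the opening, from 0 (shut) to 1 (fully open), set as the call begins (left out, the last holds). The fingers move at their own pace and stop on an object; "newtons" is the grip in N (left out, the last holds). Time passes only in rows, so rows that repeat a pose let the fingers close. It gives the time, the measured TCP pose, the force, the opening and the grip force at its end, in the units of the state.
- r.get_obs(): the state, without advancing time (a new reading comes with each control period).
- r.grab_frame(name): name is "side" or "top" or "wrist"; returns the picture (420x560x3 uint8, blue, green, red); there is no depth.
- r.camera_params(name): a dict with "fx", "fy", "cx", "cy" (pixels), "k1" (the pictures are not rectified: a ray, as slopes to the right and down, at radius r is drawn at 1 + k1 r^2 times it, then the intrinsics apply), "world_from_camera" (4x4, takes a point from camera to world coordinates). Camera axes: x right, y down, z forward; pixel columns grow to the right and rows downward; lengths in m; the calibration is good to about 2 mm. A picture is of the moment at which its call begins: read the wrist's pose just before it. camera_params takes no time and is no camera call; for the wrist camera it gives the pose at the moment of the call.
- r.hand_in(): hands the job in; it is judged then, once.
The state is a dict: "clock": time; "joints": joint angles; "qvel": joint speeds; "tau": joint torques, N m; "tcp_pos": TCP position; "orientation": TCP orientation; "contact_force": force on the tool from outside, world axes, zero at the start; "moment": the same for the moment, N m; "grip_width": finger opening in m; "gripper_force": force on a finger pad.
Only numpy, scipy, OpenCV 4.12 (cv2) and the standard library are available. Lean on these libraries where they do the work, as an engineer would, in place of code of your own. Each camera call takes 0.05 s, during which the arm holds its last target. There are 200 camera calls.

### The job

Get the pink parts bin ready for picking under the inspection lamp: fold the bin's white front flap all the way down, and swivel and tilt the lamp by its handle so that the centre of its beam falls on the middle of the orange pulley in the bin. Leave the pulleys and everything else on the bench where they are.

Things in the scene. Friction and masses are not known exactly. Their poses are not given: they have to be found in the camera images.
- bin: pink perforated parts bin, open on top, fixed to the bench: 170 mm deep (its x), 230 mm wide (its y), 120 mm high, walls 5 mm, floor 6 mm. Origin: centre of its underside. Its front (-x side) is closed by a white drop-down flap and looks roughly towards the lamp
- flap (a joint): bottom-hinged white front flap of the bin: 0 = upright (shut), 1.5 = fully down, lying outwards just above the bench. Stiff hinge (about 0.12 N m): it stays where it is left, so it must be taken all the way
- flap_hinge (a point): middle of the flap's hinge line, 12 mm above the bench, in the plane of the flap's inner face. In the point's axes, which turn with the flap, y runs along the hinge, z up the panel towards the free edge, x out of the inner face into the bin. Panel 6 mm thick, 216 mm wide
- flap_rim (a point): middle of the flap's free edge, a black round lip (10 mm thick), 117 mm from the hinge line
- lamp_swivel (a joint): swivel of the lamp about the vertical post axis; positive turns the beam anticlockwise seen from above, range -1.5 to 1.5; stiff (0.12 N m), stays where left
- lamp_head (a joint): tilt of the lamp head; 0 = beam level, positive = beam pointing down (handle goes up), range -0.6 to 0.8; stiff (0.2 N m), stays where left
- beam (a point): crossing of the lamp's swivel and tilt axes, 190 mm above the bench. x axis = the beam's centre line, out through the white lens; y = tilt axis, level, to the beam's left. The yellow head (78 mm across at its black lens ring) reaches 57 mm ahead of this point and 45 mm behind; steel yoke at its sides (y = +-43 to +-55 mm)
- lamp: the lamp's round grey foot and upright post, fixed to the bench: foot 110 mm across, 22 mm high; post 22 mm thick. Origin: centre of the foot's underside, straight below beam
- lamp_handle (a point): middle of the lamp's black round handle (18 mm thick, 60 mm long, red ring near its end), which sticks straight out of the back of the head: 125 mm behind beam on the beam's centre line. Steel neck 12 mm thick between handle and head. Same axes as beam
- orange_center (a point): centre of the orange starter pulley lying flat in the bin: 70 mm across, 34 mm high, its centre 17 mm above its underside
- black_pulley: black pulley of the same shape, beside the orange one in the bin. Origin: centre of its underside
- screwdriver: screwdriver, 170 mm long, lying beside the lamp foot, loose on the bench. Origin: centre of its underside or length
- wrench: open-ended steel wrench, 160 mm long, lying beside the bin, loose on the bench. Origin: centre of its underside or length
- jar: amber jar with green cap, 60 mm across, 75 mm tall, loose on the bench. Origin: centre of its underside or length
- parts_box: black and yellow parts carton, 150 x 60 x 100 mm, loose on the bench. Origin: centre of its underside or length
- tin: open aluminium cup, 70 mm across, 70 mm tall, loose on the bench. Origin: centre of its underside or length
- teal_cap: teal plastic flanged cap, 56 mm across, 30 mm tall, loose on the bench. Origin: centre of its underside or length

How it is judged:
At the end, for the whole second after the job is handed in: The flap is down (joint above 1.4 of 1.5 rad) and the lamp's beam centre line passes the centre of the orange pulley, ahead of the lens, within 28 mm both sideways and up/down (measured square to the beam); flap and lamp are at rest (value of joint flap above 1.4 rad and x of orange_center in the frame of beam above 0.1 m and y of orange_center in the frame of beam between -0.028 and 0.028 m and z of orange_center in the frame of beam between -0.028 and 0.028 m and velocity of joint flap between -0.05 and 0.05 rad/s and velocity of joint lamp_swivel between -0.05 and 0.05 rad/s and velocity of joint lamp_head between -0.05 and 0.05 rad/s); the robot touches nothing.
It fails at once if a pulley is shifted more than 20 mm (distance of any of orange_center, black_pulley from where it was at the start of the episode above 0.02 m).
It fails at once if a bystander on the bench is shifted more than 30 mm (distance of any of screwdriver, wrench, jar, parts_box, tin, teal_cap from where it was at the start of the episode above 0.03 m).
It also fails if it takes over 61 s, if anything falls off the work surface, if the arm or the gripper's body presses on something with over 40 N, if the wrist force passes 120 N, or if a joint passes its speed limit or range.

## Working session

There is one attempt and no reset: what is moved stays moved. The work goes in short steps, Python scripts to look and compute and a tool call to move; the robot and the scene stay as the last step left them, time stands still between calls to the robot, and variables do not carry over. Pictures are saved under pics/ and viewed, at most 10 in all, crops included, and the job is handed in when it is done.

Besides the shell and the picture viewer there is one more tool, called by a JSON object that holds its "fn" and its "kwargs". move_arm: Moves the arm, as the interface text tells. Its arguments: {"type":"object","properties":{"rows":{"type":"array"},"fingers":{"type":"number"},"newtons":{"type":"number"}},"required":["rows"]}

```bash
mkdir -p pics; ls; python3 - <<'E'
from bench import r
import cv2
for n in ("side","top"):
    cv2.imwrite(f"pics/{n}0.png",r.grab_frame(n))
    c=r.camera_params(n);print(n,c)
o=r.get_obs();print(o,r.tips_ahead)
E
```

```text
pics
side {'fx': 427.74142622887217, 'fy': 427.74142622887217, 'cx': 281.85356200733503, 'cy': 211.39696145983245, 'k1': -0.01912406741062838, 'world_from_camera': array([[-0.94391187, -0.21069958,  0.25423625,  0.29208183],
       [-0.33014138,  0.61640425, -0.71487934,  0.76285981],
       [-0.00608753, -0.758717  , -0.65139194,  0.86032307],
       [ 0.        ,  0.        ,  0.        ,  1.        ]])}
top {'fx': 490.7149522861508, 'fy': 490.7149522861508, 'cx': 279.08372312353515, 'cy': 205.3283234742335, 'k1': 0.04478933910437591, 'world_from_camera': array([[-1.13540901e-04, -9.96420716e-01,  8.45324981e-02,
         4.67487327e-01],
       [-9.99987573e-01,  5.34441078e-04,  4.95653958e-03,
        -3.11938334e-02],
       [-4.98397636e-03, -8.45308849e-02, -9.96408395e-01,
         1.29197410e+00],
       [ 0.00000000e+00,  0.00000000e+00,  0.00000000e+00,
         1.00000000e+00]])}
{'clock': 0.1, 'joints': array([-1.43912763,  0.47770768,  0.02232171,  1.55629351, -0.01150325,
        1.10928111, -0.08307587]), 'qvel': array([ 6.24595177e-04, -1.69281955e-03,  5.86008296e-04, -1.95367448e-03,
       -5.73599449e-05,  1.84436261e-04, -1.12622741e-04]), 'tau': array([ 3.60868893e-03, -5.97762644e+01,  1.61319997e+00, -2.81956565e+01,
        1.28133970e-02,  4.93273212e-03,  7.07604215e-06]), 'tcp_pos': array([0.16017706, 0.65522992, 0.24445399]), 'orientation': array([-3.75619117e-01, -3.11896761e+00,  2.44956266e-03]), 'contact_force': array([ 0.00870968, -0.5008641 ,  0.37462667]), 'moment': array([ 0.01640067, -0.00513634,  0.02933483]), 'gripper_force': 0.0, 'grip_width': 0.08551394694804644} 0.014
```

View pics/top0.png

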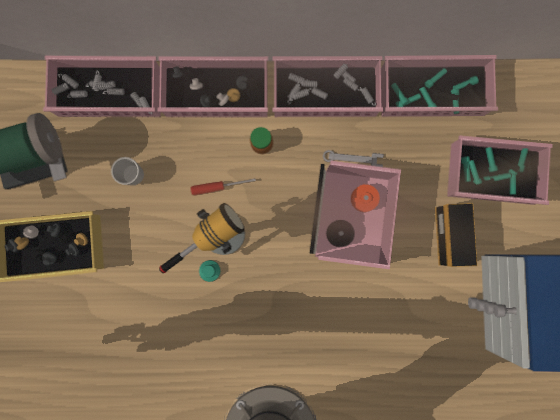

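View pics/side0.png

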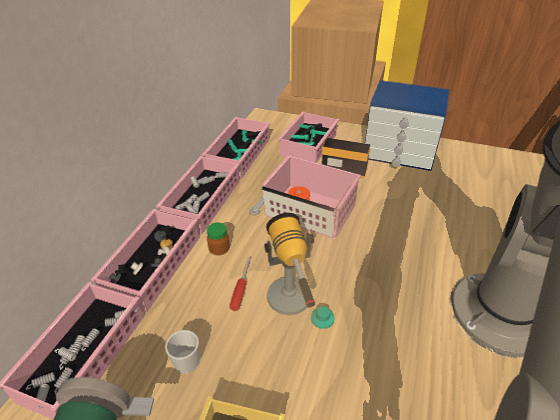

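The overhead view shows the lamp head at about (220,225), its handle tip at (162,269), the flap lip running from (320,167) to (314,253), and the orange pulley at (365,197). I'll enlarge both pictures.

```bash
python3 - <<'E'
import cv2
a=cv2.imread("pics/top0.png")[130:280,150:410];cv2.imwrite("pics/topc.png",cv2.resize(a,None,fx=3,fy=3,interpolation=cv2.INTER_CUBIC))
a=cv2.imread("pics/side0.png")[145:335,200:390];cv2.imwrite("pics/sidec.png",cv2.resize(a,None,fx=3,fy=3,interpolation=cv2.INTER_CUBIC))
E
```

```text
(no output)
```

View pics/topc.png

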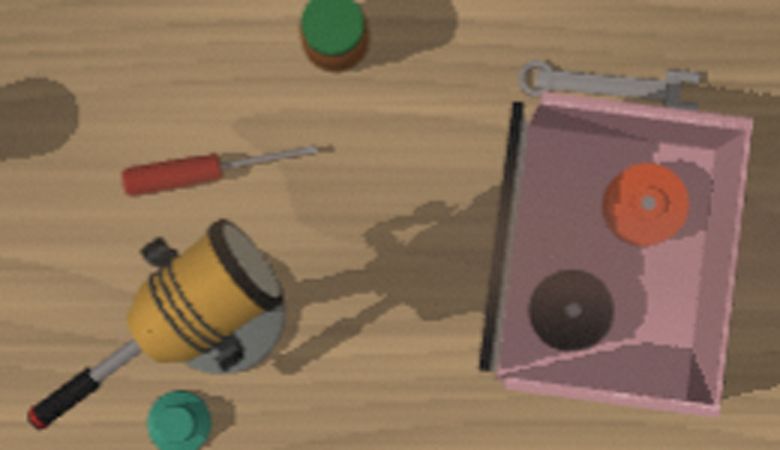

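View pics/sidec.png

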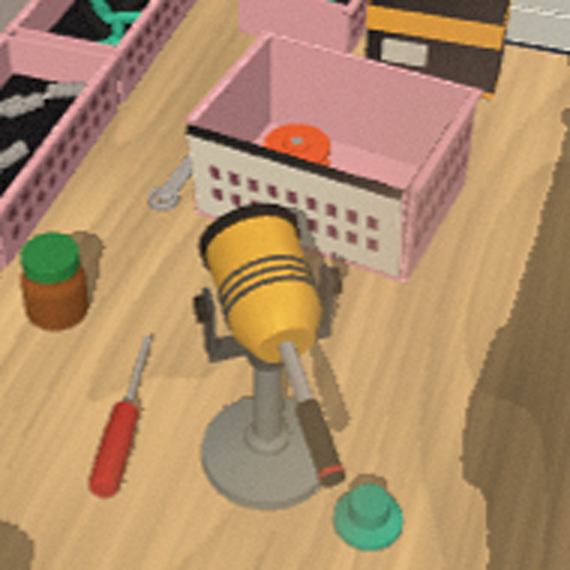

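```bash
cat > h.py <<'E'
import numpy as np, cv2
from scipy.optimize import least_squares
from scipy.spatial.transform import Rotation as R
from bench import r
CP={n:r.camera_params(n) for n in ("side","top")}
def proj(n,P):
    c=CP[n]; T=np.linalg.inv(c["world_from_camera"]); p=T[:3,:3]@np.asarray(P)+T[:3,3]
    s=p[:2]/p[2]; s=s*(1+c["k1"]*s@s); return np.array([c["fx"]*s[0]+c["cx"],c["fy"]*s[1]+c["cy"]])
def onz(n,uv,z):
    c=CP[n]; s0=(np.array(uv)-[c["cx"],c["cy"]])/[c["fx"],c["fy"]]; s=s0.copy()
    for _ in range(9): s=s0/(1+c["k1"]*s@s)
    W=c["world_from_camera"]; d=W[:3,:3]@[s[0],s[1],1]; o=W[:3,3]; return o+d*(z-o[2])/d[2]
def tc(x,y): return np.array([150+x/3,130+y/3])   # top crop, px centre offset ignored
def sc(x,y): return np.array([200+x/3,145+y/3])
def head(p):  # lamp x,y,swivel(world yaw),tilt down+
    return np.array([p[0],p[1],.19]), R.from_euler("ZY",[p[2],p[3]]).as_matrix()
def fitlamp(obs,p0):  # obs: (cam,uv,point in beam frame)
    def f(p):
        o,M=head(p); return np.concatenate([proj(n,o+M@np.array(q))-uv for n,uv,q in obs])
    s=least_squares(f,p0); return s.x,s.fun.reshape(-1,2)
E
python3 - <<'E'
from h import *
np.set_printoptions(precision=4,suppress=True)
lip=[onz("top",tc(*q),.132) for q in((518,103),(487,370))];print("lip",lip,np.linalg.norm(lip[0]-lip[1]))
lipS=[onz("side",sc(*q),.132) for q in((190,128),(408,188))];print("lipS",lipS)
print("orange",onz("top",tc(648,204),.04),onz("side",sc(297,142),.04), "black",onz("top",tc(572,310),.04))
obs=[("top",tc(38,422),(-.155,0,0)),("top",tc(95,377),(-.095,0,0)),("side",sc(332,478),(-.155,0,0)),("side",sc(306,403),(-.095,0,0)),
("top",tc(243,266),(.057,0,0)),("top",tc(193,301),(0,0,0)),("side",sc(269,296),(0,0,0))]
p,e=fitlamp(obs,[.46,.07,-.6,-.3]);print(p,e)
o,M=head(p);print("handle",o+M@[-.125,0,0],"end",o+M@[-.155,0,0])
for n,q in (("foot",(266,450)),):print(onz("side",sc(*q),.022))
print("cap",onz("top",tc(180,420),.02),"screwd",onz("top",tc(124,182),.01),onz("top",tc(333,149),.01),"jar",onz("top",tc(333,28),.075),"wr",onz("top",tc(535,77),.005),"tin",onz("top",(127,170),.07))
print("binrim",[onz("top",tc(*q),.12) for q in((545,97),(750,122),(718,410),(503,385))])
E
```

```text
lip [array([ 0.664 , -0.1295,  0.132 ]), array([ 0.4526, -0.1036,  0.132 ])] 0.2130008578974859
lipS [array([ 0.659 , -0.1158,  0.132 ]), array([ 0.4461, -0.0969,  0.132 ])]
orange [ 0.5924 -0.2473  0.04  ] [ 0.5919 -0.2404  0.04  ] black [ 0.5021 -0.1817  0.04  ]
[ 0.5025  0.1214 -0.9488 -0.2342] [[-0.9199 -0.4489]
 [-0.1648 -0.2832]
 [ 0.9003  1.34  ]
 [ 0.5822  0.4417]
 [ 2.1165 -2.0656]
 [-0.8511  1.0248]
 [-0.031  -1.2119]]
handle [0.4316 0.2203 0.161 ] end [0.4146 0.244  0.154 ]
[0.4996 0.1345 0.022 ]
cap [0.4087 0.1527 0.02  ] screwd [0.615  0.2057 0.01  ] [0.6441 0.0228 0.01  ] jar [0.7374 0.0203 0.075 ] wr [ 0.7087 -0.1554  0.005 ] tin [0.6603 0.3562 0.07  ]
binrim [array([ 0.6709, -0.1522,  0.12  ]), array([ 0.6503, -0.3157,  0.12  ]), array([ 0.4214, -0.2858,  0.12  ]), array([ 0.4407, -0.1169,  0.12  ])]
```

```bash
cat >> h.py <<'E'
def go(P,yaw=None):
    """print tool-axes shift (cm) & twist (deg) from current pose to TCP P, with tool y at world yaw (deg)"""
    o=r.get_obs(); M=R.from_rotvec(o["orientation"]).as_matrix()
    cur=np.degrees(np.arctan2(M[1,1],M[0,1])); tw=0 if yaw is None else -((yaw-cur+90)%180-90)
    for q in np.atleast_2d(P): print("shift cm",np.round(M.T@(q-o["tcp_pos"])*100,2),"twist",round(tw,1))
    print("now yaw %.1f"%cur,o["tcp_pos"].round(4),"tilt",M[2,2].round(4),"t",o["clock"])
E
python3 - <<'E'
from h import *
go([.432,.220,.28],35.6)
E
```

```text
shift cm [-36.74 -35.83  -3.5 ] twist 40.7
now yaw 76.3 [0.1602 0.6552 0.2445] tilt -1.0 t 0.1
```

{"fn": "move_arm", "kwargs": {"rows": [-4, -4, -2, 4, -8, -8, -3.5, 9, -12, -12, -3.5, 14, -16, -16, -3.5, 19, -20, -20, -3.5, 24, -24, -24, -3.5, 29, -28, -28, -3.5, 34, -32, -32, -3.5, 38, -36, -35, -3.5, 40.7, -36.7, -35.8, -3.5, 40.7], "fingers": 1}}

```text
clock: 1.35
tcp_pos: [0.4334, 0.2174, 0.2803]
orientation: [1.445, 2.789, -0.001]
contact_force: [-0.4, 1.0, -0.1]
grip_width: 0.0856
gripper_force: 0.0
```

```bash
python3 - <<'E'
from h import *
c=r.camera_params("wrist");print(c["world_from_camera"].round(4).tolist(),c["fx"],c["cx"],c["cy"],c["k1"])
cv2.imwrite("pics/w1.png",r.grab_frame("wrist"))
go([.432,.220,.156],35.6)
E
```

```text
[[0.818, 0.5445, 0.1856, 0.386], [0.5753, -0.7745, -0.2632, 0.2853], [0.0004, 0.322, -0.9467, 0.4095], [0.0, 0.0, 0.0, 1.0]] 290.1717936396012 278.6735002069335 206.4198940225206 -0.03073964142189558
shift cm [ 0.24  0.05 12.42] twist -0.3
now yaw 35.3 [0.433  0.2178 0.2802] tilt -1.0 t 1.4
```

View pics/w1.png

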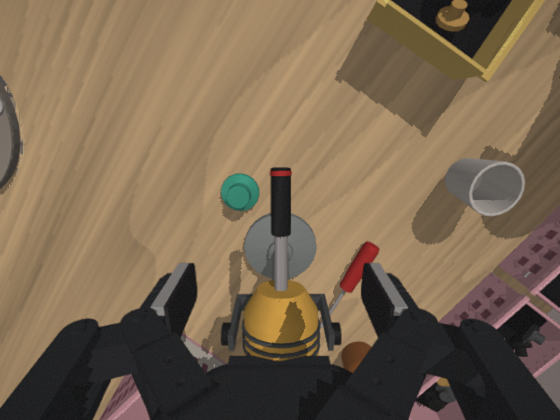

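Wrist view: the handle runs from its end at (281,170) to (280,235). The foot centre is at about (280,246) and the knobs at (225,333) and (336,332), so the handle is centred between the fingers. I'll refine the fit with these points.

```bash
python3 - <<'E'
from h import *
import h
np.set_printoptions(precision=4,suppress=True)
h.CP["w"]=r.camera_params("wrist")
h.CP["wrist"]=h.CP["w"]
print("foot wrist",onz("w",(280,246),.022))
obs=[("top",tc(38,422),(-.155,0,0)),("top",tc(95,377),(-.095,0,0)),("side",sc(332,478),(-.155,0,0)),("side",sc(306,403),(-.095,0,0)),
("top",tc(193,301),(0,0,0)),("side",sc(269,296),(0,0,0)),
("w",(281,170),(-.155,0,0)),("w",(280,235),(-.095,0,0)),("w",(280.5,332.5),(0,0,0))]
p,e=fitlamp(obs,[.46,.07,-.6,-.3]);print(p,e)
o,M=head(p);H=o+M@[-.125,0,0];print("handle",H)
go(H-[0,0,.005],np.degrees(p[2])+90)
E
```

```text
foot wrist [0.4987 0.1286 0.022 ]
[ 0.5033  0.1213 -0.9543 -0.2279] [[-1.2154 -1.0576]
 [-0.3041 -0.8175]
 [ 0.1707  1.0453]
 [ 0.0019  0.1908]
 [-0.7633  0.6302]
 [-0.3822 -1.3592]
 [-0.9415 -1.1631]
 [ 0.1558  0.4306]
 [-0.2087  1.6826]]
handle [0.4329 0.2206 0.1618]
shift cm [ 0.24  0.16 12.34] twist -0.0
now yaw 35.3 [0.433  0.2178 0.2802] tilt -1.0 t 1.4
```

{"fn": "move_arm", "kwargs": {"rows": [0.2, 0.1, 4, 0, 0.2, 0.1, 8, 0, 0.2, 0.1, 11, 0, 0.2, 0.1, 12.3, 0, 0.2, 0.1, 12.3, 0]}}

```text
clock: 2.02
tcp_pos: [0.4308, 0.2235, 0.1569]
orientation: [-1.435, -2.794, 0.002]
contact_force: [0.7, 0.2, 0.2]
grip_width: 0.0858
gripper_force: 0.0
```

{"fn": "move_arm", "kwargs": {"rows": [0, 0, 0, 0, 0, 0, 0, 0, 0, 0, 0, 0, 0, 0, 0, 0, 0, 0, 0, 0, 0, 0, 0, 0, 0, 0, 0, 0, 0, 0, 0, 0], "fingers": 0, "newtons": 25}}

```text
clock: 3.02
tcp_pos: [0.4316, 0.2231, 0.1574]
orientation: [1.437, 2.793, 0.001]
contact_force: [-0.0, -0.0, 1.3]
grip_width: 0.0172
gripper_force: 25.3
```

```bash
python3 - <<'E'
from h import *
L=np.array([.502,.123]); O=np.array([.592,-.245,.023])
o=r.get_obs(); t0=o["tcp_pos"]; print(o["grip_width"],o["gripper_force"],o["contact_force"])
G=t0+[0,0,.005]; d=L-G[:2]; y0=np.arctan2(d[1],d[0]); h0=np.hypot(*d); print("yaw",y0,"horiz",h0,"dz",G[2]-.19)
t_0=np.arctan2(G[2]-.19,h0); rad=np.hypot(h0,G[2]-.19)
dO=O[:2]-L; y1=np.arctan2(dO[1],dO[0]); t1=np.arctan2(.19-O[2],np.hypot(*dO)); print("rad",rad,"tilt",t_0,t1,"yaw1",y1)
M=R.from_rotvec(o["orientation"]).as_matrix()
for k in np.linspace(0,1,11)[1:]:
    y=y0+(y1-y0)*k; t=t_0+(t1-t_0)*k
    P=np.array([*(L-rad*np.cos(t)*np.array([np.cos(y),np.sin(y)])),.19+rad*np.sin(t)])
    print(np.round(M.T@(P-G)*100,2),round(-np.degrees(y-y0),1))
E
```

```text
0.01716940666942747 25.302398800849915 [-0.00464219 -0.02498154  1.25303962]
yaw -0.9576957669715211 horiz 0.12234917983774281 dz -0.027621742014587947
rad 0.1254283956641748 tilt -0.22203919019906745 0.41518764380273165 yaw1 -1.3309392578109733
[ 0.14  0.46 -0.78] 2.1
[ 0.21  0.93 -1.58] 4.3
[ 0.21  1.4  -2.37] 6.4
[ 0.15  1.87 -3.17] 8.6
[ 0.02  2.32 -3.97] 10.7
[-0.18  2.75 -4.76] 12.8
[-0.44  3.16 -5.55] 15.0
[-0.77  3.53 -6.32] 17.1
[-1.15  3.88 -7.08] 19.2
[-1.58  4.18 -7.82] 21.4
```

Gripped. Now I'll follow the arc, in two halves for smoothness.

{"fn": "move_arm", "kwargs": {"rows": [0.1, 0.2, -0.4, 1, 0.14, 0.46, -0.78, 2.1, 0.2, 0.7, -1.2, 3.2, 0.21, 0.93, -1.58, 4.3, 0.21, 1.2, -2, 5.4, 0.21, 1.4, -2.37, 6.4, 0.18, 1.6, -2.8, 7.5, 0.15, 1.87, -3.17, 8.6, 0.1, 2.1, -3.6, 9.6, 0.02, 2.32, -3.97, 10.7]}}

```text
clock: 4.28
tcp_pos: [0.4503, 0.2367, 0.1972]
orientation: [-1.693, -2.646, 0.0]
contact_force: [-0.2, -2.3, -2.7]
grip_width: 0.0175
gripper_force: 24.4
```

```bash
python3 - <<'E'
from h import *
L=np.array([.502,.123]); O=np.array([.592,-.245,.023])
o=r.get_obs(); G=o["tcp_pos"]+[0,0,.005]; print(o["grip_width"],o["gripper_force"],o["contact_force"],o["moment"])
d=L-G[:2]; y0=np.arctan2(d[1],d[0]); h0=np.hypot(*d)
t_0=np.arctan2(G[2]-.19,h0); rad=np.hypot(h0,G[2]-.19)
dO=O[:2]-L; y1=np.arctan2(dO[1],dO[0]); t1=np.arctan2(.19-O[2],np.hypot(*dO)); print("rad",rad,"yaw,tilt",y0,t_0,"goal",y1,t1)
M=R.from_rotvec(o["orientation"]).as_matrix()
for k in np.linspace(0,1,6)[1:]:
    y=y0+(y1-y0)*k; t=t_0+(t1-t_0)*k
    P=np.array([*(L-.1254*np.cos(t)*np.array([np.cos(y),np.sin(y)])),.19+.1254*np.sin(t)])
    print(np.round(M.T@(P-G)*100,2),round(-np.degrees(y-y0),1))
E
```

```text
0.01747508479936667 24.440515637397766 [-0.23072065 -2.2621476  -2.71391375] [-0.27292073  0.11223955 -0.00412622]
rad 0.12551207357125055 yaw,tilt -1.1439681208134163 0.09769445213668557 goal -1.3309392578109733 0.41518764380273165
[-0.13  0.46 -0.79] 2.1
[-0.31  0.91 -1.57] 4.3
[-0.55  1.34 -2.34] 6.4
[-0.86  1.75 -3.1 ] 8.6
[-1.23  2.13 -3.83] 10.7
```

{"fn": "move_arm", "kwargs": {"rows": [-0.06, 0.23, -0.4, 1, -0.13, 0.46, -0.79, 2.1, -0.2, 0.7, -1.2, 3.2, -0.31, 0.91, -1.57, 4.3, -0.42, 1.13, -2, 5.4, -0.55, 1.34, -2.34, 6.4, -0.7, 1.55, -2.7, 7.5, -0.86, 1.75, -3.1, 8.6, -1.05, 1.95, -3.5, 9.6, -1.23, 2.13, -3.83, 10.7]}}

```text
clock: 5.52
tcp_pos: [0.4748, 0.2345, 0.2356]
orientation: [-1.932, -2.477, -0.0]
contact_force: [-1.6, -0.2, -3.4]
grip_width: 0.0172
gripper_force: 25.0
```

```bash
python3 - <<'E'
from h import *
o=r.get_obs(); G=o["tcp_pos"]+[0,0,.005]; print(o["grip_width"],o["gripper_force"],o["contact_force"],o["moment"])
d=np.array([.502,.123])-G[:2]; print(np.arctan2(d[1],d[0]),np.arctan2(G[2]-.19,np.hypot(*d)),np.hypot(np.hypot(*d),G[2]-.19))
for n in("top","side"): cv2.imwrite(f"pics/{n}1.png",r.grab_frame(n))
a=cv2.resize(cv2.imread("pics/top1.png")[150:280,150:400],None,fx=3,fy=3,interpolation=2)
b=cv2.resize(cv2.imread("pics/side1.png")[145:335,200:390],None,fx=3,fy=3,interpolation=2)
cv2.imwrite("pics/top1c.png",a)
E
```

```text
0.017178519175109108 24.971635043621063 [-1.58242719 -0.2250996  -3.35021594] [ 0.15978605  0.28891182 -0.00837492]
-1.3318599407230773 0.41505689795972245 0.1254217071212004
```

View pics/side1.png

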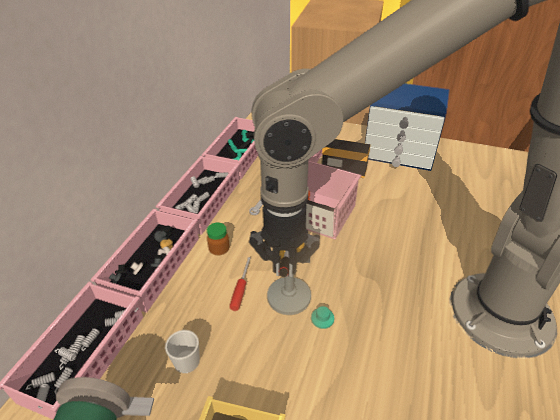

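{"fn": "move_arm", "kwargs": {"rows": [0, 0, 0, 0, 0, 0, 0, 0, 0, 0, 0, 0, 0, 0, 0, 0, 0, 0, 0, 0, 0, 0, 0, 0], "fingers": 1}}

```text
clock: 6.38
tcp_pos: [0.4747, 0.2344, 0.2353]
orientation: [-1.931, -2.478, -0.0]
contact_force: [0.2, -0.0, -0.0]
grip_width: 0.0855
gripper_force: 0.0
```

{"fn": "move_arm", "kwargs": {"rows": [0, 0, -2, 0, 0, 0, -5, 0, 0, 0, -9, 0, 0, 0, -13, 0, 0, 0, -14, 0]}}

```text
clock: 7.0
tcp_pos: [0.4757, 0.2348, 0.3779]
orientation: [1.93, 2.477, 0.007]
contact_force: [0.4, -0.0, -0.2]
grip_width: 0.0856
gripper_force: 0.0
```

```bash
python3 - <<'E'
from h import *
np.set_printoptions(precision=4,suppress=True)
print("bottom",[onz("side",sc(*q),.009) for q in((400,278),(195,207))])
n=np.array([.121,.993]);hp=np.array([.5955,-.121])  # lip point +40mm along
# target: tool y along n ; tcp start 55 mm inside lip, high
P=np.array([*(hp-.06*n),.38]); go(P,np.degrees(np.arctan2(n[1],n[0])))
cv2.imwrite("pics/w2.png",r.grab_frame("wrist"))
E
```

```text
bottom [array([ 0.4476, -0.1104,  0.009 ]), array([ 0.6688, -0.1434,  0.009 ])]
shift cm [-43.03   0.76  -0.29] twist -68.9
now yaw 14.1 [0.4757 0.2348 0.3779] tilt -1.0 t 7.0
```

View pics/w2.png

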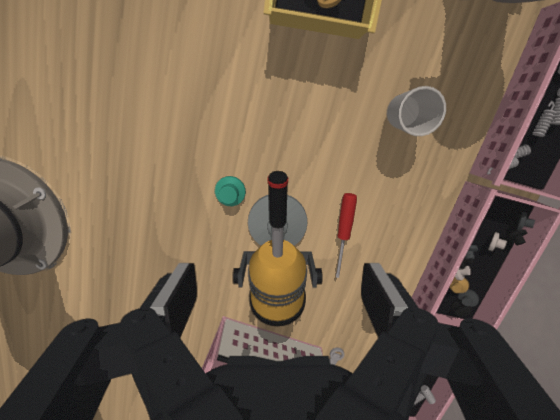

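```bash
python3 - <<'E'
from h import *
print(r.get_obs()["joints"].round(3))
n=np.array([.14,.99]);t=np.array([.99,-.14]);hin=np.array([.557,-.132])+.045*t
for s in(-.06,): go(np.array([*(hin+s*n),.36]),np.degrees(np.arctan2(n[1],n[0])))
E
```

```text
[-1.002  0.128  0.481  1.749 -0.063  1.276 -0.259]
shift cm [-44.82   0.82   1.69] twist -67.8
now yaw 14.2 [0.4755 0.2348 0.3777] tilt -1.0 t 7.05
```

{"fn": "move_arm", "kwargs": {"rows": [-4, 0, 0, 8, -8, 0, 0, 18, -13, 0.2, 0, 28, -18, 0.3, 0, 38, -23, 0.4, 0, 48, -28, 0.5, 0, 58, -33, 0.6, 0, 68, -38, 0.7, 0, 78, -42, 0.8, 0, 88, -44.8, 0.8, 0, 98], "fingers": 0}}

```text
clock: 8.3
tcp_pos: [0.5915, -0.2, 0.3737]
orientation: [3.137, 0.156, -0.004]
contact_force: [-0.4, 0.2, -0.8]
grip_width: 0.0001
gripper_force: 0.0
```

```bash
python3 - <<'E'
from h import *
np.set_printoptions(precision=4,suppress=True)
for n in("top","side"): cv2.imwrite(f"pics/{n}2.png",r.grab_frame(n))
a=cv2.resize(cv2.imread("pics/top2.png")[150:280,150:400],None,fx=3,fy=3,interpolation=2);cv2.imwrite("pics/top2c.png",a)
n=np.array([.14,.99]);t=np.array([.99,-.14]);hin=np.array([.557,-.132])+.045*t
go([np.array([*(hin-.045*n),z]) for z in(.2,.12)],np.degrees(np.arctan2(n[1],n[0])))
print(r.get_obs()["joints"])
E
```

```text
shift cm [ 0.67 -1.85 17.35] twist 13.7
shift cm [ 0.69 -1.86 25.35] twist 13.7
now yaw -84.3 [ 0.591  -0.2015  0.3736] tilt -1.0 t 8.4
[-0.4415  0.4202  0.9542  1.5573 -0.3447  1.3466 -0.9221]
```

View pics/side2.png

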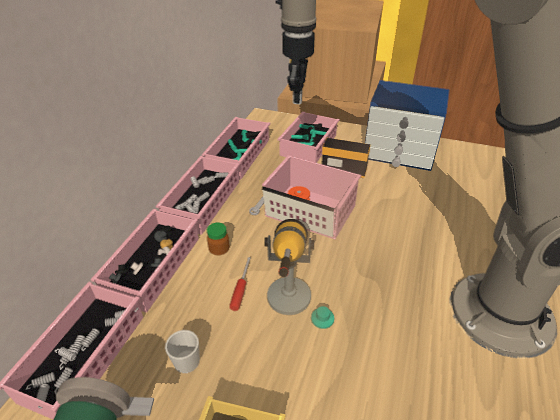

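{"fn": "move_arm", "kwargs": {"rows": [0.3, -1, 3, 7, 0.7, -1.9, 7, 13.7, 0.7, -1.9, 11, 13.7, 0.7, -1.9, 15, 13.7, 0.7, -1.9, 19, 13.7, 0.7, -1.9, 22.5, 13.7, 0.7, -1.9, 24.5, 13.7, 0.7, -1.9, 25.4, 13.7, 0.7, -1.9, 25.4, 13.7]}}

```text
clock: 9.52
tcp_pos: [0.5971, -0.1783, 0.1214]
orientation: [3.135, -0.206, 0.0]
contact_force: [0.5, -0.5, 1.0]
grip_width: -0.0001
gripper_force: 0.0
```

```bash
cat > f.py <<'E'
from h import *
n=np.array([.14,.99]);t=np.array([.99,-.14]);hin=np.array([.557,-.132])+.045*t
w=.011 # half finger thickness outward (low guess, re-estimated on contact)
rr=.092
pts=[]
for a in np.radians([0,10,20,30,40,50,60,70,78,84,86]):
    pts.append(np.array([*(hin+(rr*np.sin(a)-w)*n),.012+rr*np.cos(a)+.014]))
o=r.get_obs();print(o["contact_force"],"s",(o["tcp_pos"][:2]-hin)@n)
go(pts,np.degrees(np.arctan2(n[1],n[0])))
E
python3 f.py
```

```text
[ 0.52849404 -0.49793655  0.9784757 ] s -0.04020612361695047
shift cm [-0.09 -2.92  0.34] twist 0.5
shift cm [-0.08 -4.52  0.48] twist 0.5
shift cm [-0.06 -6.07  0.9 ] twist 0.5
shift cm [-0.05 -7.52  1.58] twist 0.5
shift cm [-0.03 -8.83  2.5 ] twist 0.5
shift cm [-0.02 -9.97  3.63] twist 0.5
shift cm [ -0.02 -10.89   4.94] twist 0.5
shift cm [-1.000e-02 -1.157e+01  6.400e+00] twist 0.5
shift cm [-1.000e-02 -1.192e+01  7.630e+00] twist 0.5
shift cm [ -0.   -12.07   8.58] twist 0.5
shift cm [ -0.  -12.1   8.9] twist 0.5
now yaw -97.5 [ 0.5971 -0.1783  0.1214] tilt -1.0 t 9.525
```

{"fn": "move_arm", "kwargs": {"rows": [0, -1.5, 0.2, 0, 0, -3, 0.3, 0, 0, -4.5, 0.5, 0, 0, -5.3, 0.7, 0, 0, -6.1, 0.9, 0, 0, -6.8, 1.2, 0, 0, -7.5, 1.6, 0, 0, -8.2, 2, 0, 0, -8.8, 2.5, 0, 0, -8.8, 2.5, 0]}}

```text
clock: 10.78
tcp_pos: [0.6082, -0.0902, 0.0956]
orientation: [-3.134, 0.205, 0.002]
contact_force: [-0.6, 0.1, -0.5]
grip_width: 0.0001
gripper_force: 0.0
```

```bash
python3 f.py
```

```text
[-0.56831037  0.12456576 -0.46249333] s 0.048571349665248974
shift cm [-0.05  5.96 -2.24] twist 0.6
shift cm [-0.03  4.36 -2.1 ] twist 0.6
shift cm [-0.02  2.81 -1.69] twist 0.6
shift cm [-0.    1.36 -1.01] twist 0.6
shift cm [ 0.01  0.05 -0.09] twist 0.6
shift cm [ 0.03 -1.09  1.04] twist 0.6
shift cm [ 0.04 -2.01  2.36] twist 0.6
shift cm [ 0.05 -2.68  3.81] twist 0.6
shift cm [ 0.05 -3.04  5.05] twist 0.6
shift cm [ 0.05 -3.19  6.  ] twist 0.6
shift cm [ 0.05 -3.22  6.32] twist 0.6
now yaw -97.5 [ 0.6082 -0.0902  0.0956] tilt -1.0 t 10.775
```

{"fn": "move_arm", "kwargs": {"rows": [0, -0.6, 0.5, 0, 0, -1.1, 1, 0, 0, -1.6, 1.7, 0, 0, -2, 2.4, 0, 0, -2.4, 3.1, 0, 0, -2.7, 3.8, 0, 0, -2.9, 4.5, 0, 0, -3.05, 5.1, 0, 0, -3.15, 5.6, 0, 0, -3.2, 6, 0]}}

```text
clock: 12.02
tcp_pos: [0.6126, -0.0594, 0.0359]
orientation: [-3.135, 0.207, 0.0]
contact_force: [0.3, 0.4, 0.1]
grip_width: 0.0001
gripper_force: 0.3
```

```bash
python3 - <<'E'
from h import *
print(r.get_obs()["contact_force"])
cv2.imwrite("pics/side3.png",r.grab_frame("side"))
a=cv2.imread("pics/side3.png")[145:335,200:390];cv2.imwrite("pics/side3c.png",cv2.resize(a,None,fx=3,fy=3,interpolation=2))
E
```

```text
[0.3379202  0.41493082 0.1066215 ]
```

View pics/side3c.png

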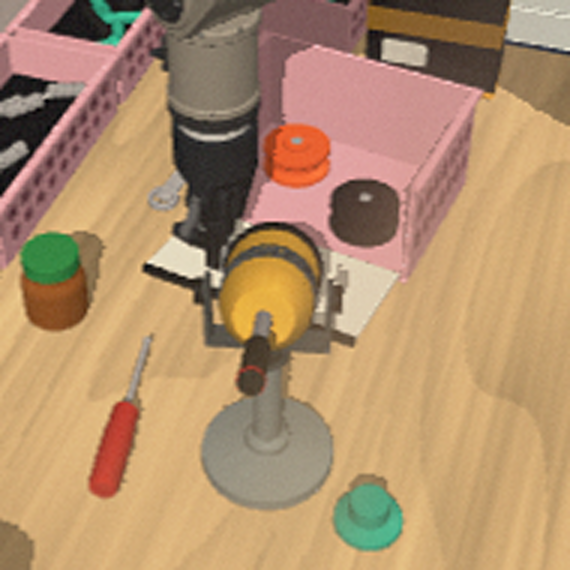

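The flap is nearly down, with its lip running from about (145,268) to (352,340) in the crop. I'll press the last few millimetres until the stop is felt.

{"fn": "move_arm", "kwargs": {"rows": [0, 0, 0.2, 0, 0, 0, 0.4, 0, 0, 0, 0.5, 0, 0, 0, 0.6, 0, 0, 0, 0.6, 0]}}

```text
clock: 12.7
tcp_pos: [0.6128, -0.0594, 0.0317]
orientation: [-3.133, 0.207, -0.0]
contact_force: [-4.4, 2.1, 14.2]
grip_width: 0.0001
gripper_force: 7.0
```

The force rose to 14 N at tip height 17.7 mm, so the flap is on its stop. Now I'll retreat and check the lamp aim.

{"fn": "move_arm", "kwargs": {"rows": [0, 0, -3, 0, 0, 0, -8, 0, 0, 0, -13, 0, 0, 0, -18, 0, 0, 0, -23, 0, 0, 0, -28, 0, 4, 4, -30, 0, 8, 8, -30, 0, 12, 12, -30, 0, 12, 12, -30, 0]}}

```text
clock: 13.95
tcp_pos: [0.7155, -0.1999, 0.329]
orientation: [3.131, -0.217, -0.002]
contact_force: [-0.4, -0.8, 0.3]
grip_width: -0.0002
gripper_force: 0.0
```

```bash
python3 - <<'E'
from h import *
cv2.imwrite("pics/top4.png",r.grab_frame("top"));cv2.imwrite("pics/side4.png",r.grab_frame("side"))
a=cv2.imread("pics/top4.png")[130:280,150:410];a=cv2.resize(a,None,fx=3,fy=3,interpolation=2)[:,:460]
b=cv2.imread("pics/side4.png")[210:285,255:315];b=cv2.resize(b,(320,400),interpolation=2)
c=np.zeros((450,780,3),np.uint8);c[:,:460]=a;c[:400,460:]=b
cv2.imwrite("pics/c4.png",c)
E
```

```text
(no output)
```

View pics/c4.png

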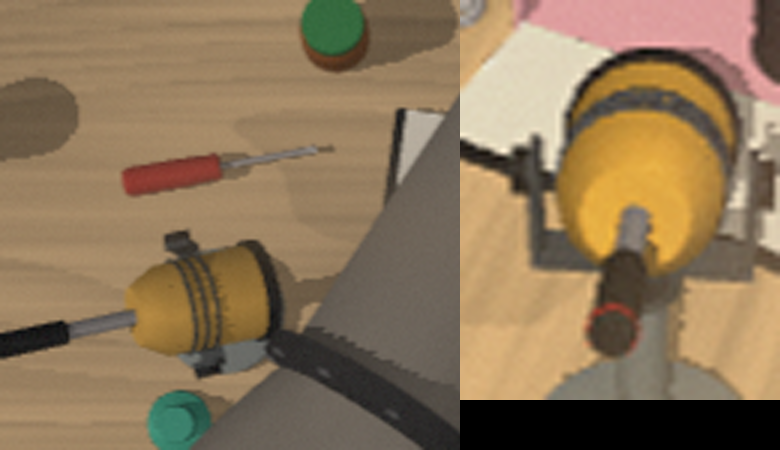

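```bash
python3 - <<'E'
from h import *
import h
np.set_printoptions(precision=4,suppress=True)
obs=[("top",tc(68,332),(-.095,0,0)),("top",tc(193.5,303),(0,0,0)),
("side",np.array([283.1,271.9]),(-.155,0,0)),("side",np.array([286.5,258.4]),(-.095,0,0)),("side",np.array([289.1,243.2]),(0,0,0))]
# wrist pic w2 view at tcp (.4755,.2348,.3777): same handle pose; end at top-view crop edge unavailable
p,e=fitlamp(obs,[.5,.12,-1.3,.4]);print(p,e)
O=np.array([.592,-.245,.023])
for q in(p,[.502,.123,-1.3319,.415],[*p[:2],-1.3319,.415]):
    o,M=head(q);print(M.T@(O-o))
# image-plane check in top: line through the handle and knob mid vs pulley
d=tc(193.5,303)-tc(20,341); print("top line dir",np.degrees(np.arctan2(d[1],d[0])))
o,M=head([.502,.123,-1.3319,.415]); print([proj("top",o+M@np.array(q))*3-[450,390] for q in((-.155,0,0),(-.095,0,0),(0,0,0),(.057,0,0))])
E
```

```text
[ 0.5031  0.1202 -1.3292  0.4134] [[-0.3464 -0.4602]
 [-0.4783  0.0861]
 [ 0.4884 -0.3128]
 [-0.3621  0.5432]
 [ 0.4475 -1.1696]]
[ 0.4113 -0.001  -0.0019]
[ 0.414   0.0004 -0.0001]
[ 0.4113 -0.     -0.0013]
top line dir -12.353859307780553
[array([-21.345, 350.034]), array([ 63.061 , 331.7749]), array([188.3583, 304.6897]), array([259.1179, 289.4044])]
```

```bash
python3 -c "
from bench import r
print(r.hand_in())"
```

```text
the job is handed in; nothing more can be done
None
```

The job is handed in: the flap is folded down onto its stop, the measured beam centre line passes within a few mm of the orange pulley's centre, and the arm is clear; `hand_in()` gave no verdict, so the pass is not confirmed.

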